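# Seat the sample tubes in work-list order

### The arm

A 7-joint arm with a two-finger parallel gripper is mounted at the origin on the work surface. World frame = base frame: x ahead of the robot, y to its left, z up, the work surface at z = 0. Lengths are in m, angles in rad, forces in N, time in s.
With the tool pointing down it reaches from about 0.4 to 0.925 m from the base axis. Payload 5.6 kg.
Tool frame: the origin (TCP) lies midway between the tips of the shut fingers; the grasp point (between the pads) lies 19 mm behind it (manip.tcp_to_grasp is the distance from the TCP to the grasp point, in m); y points along the fingers, x is the direction in which the jaws open and shut, and the axes are right-handed (so a half turn about y gives the same grasp; the last joint's range is limited). The gripper opens to 85 mm and grips with 20 to 120 N. Pads are 22 mm wide; open, the fingers measure 114 mm over their backs; the gripper's body (76 mm by 85 mm) begins 54 mm behind the grasp point. The pads swing forward as they close: fully open they stand 13 mm farther back than shut.
Start: joints at [-1.155, 0.468, -0.012, 1.603, 0.006, 1.071, -0.056], TCP at [0.288, 0.583, 0.231] pointing down, gripper open.
Joint ranges: [-2.53, 2.53], [-0.31, 2.02], [-1.57, 1.55], [0.28, 2.44], [-1.29, 4.43], [0.15, 1.84], [-2.92, 2.92]. Speed limits (rad/s): [2.57, 2.57, 3.14, 3.14, 3.14, 3.14, 3.14].

### API

Orientations are given as a unit quaternion [x, y, z, w].
In Python, from workcell import manip gives the robot as it stands. The module is installed in compiled form; this text tells all that it offers.
- The arm moves only by the tool send_rows, never from a script. Its argument "series" is a list of rows, each an object of numbers: "claw": the opening, from -1 (shut) to 1 (fully open); "tx", "ty", "tz": the shift along the tool's x, y, z in cm; "ax", "ay", "az": the turn, a rotation vector about the tool's x, y, z in rad. In form: [{"claw": .., "tx": .., "ty": .., "tz": .., "ax": .., "ay": .., "az": ..}, ...]. A call has exactly 5 rows; each row shifts and turns the commanded pose from where the row before left it, along the tool's axes as they then stand; what a row does not reach is not made up. A row lasts 1/10 s, in which the tool goes at most 50 mm and 8.59 degrees, less where a joint would pass 70% of its speed; a pose out of reach is approached as far as the arm can. A call with a gripper value outside its range is refused whole. The fingers move at their own pace and stop on an object; "grip_force" is the grip in N (left out, the last holds). Time passes only in rows, so rows that do not move let the fingers close, or fill a call up. It gives the time, the measured TCP pose, the force and the opening at its end, in the units of the state.
- manip.observe(): the state, without advancing time (a new reading comes with each control period).
- manip.grab_frame(name): name is "scene" or "top" or "wrist"; returns a dict with "img" (480x640x3 uint8, red, green, blue), "vertical_fov" (degrees; the focal length in pixels is half the picture's height over the tangent of half this angle, whatever the lens; pixels are square), "cx", "cy" (the principal point, pixels), "D" ([k1, k2, p1, p2, k3] as OpenCV has them; the pictures are not rectified), "R" (3x3) and "t" (3): a world point X has camera coordinates R X + t; the wrist camera has in their place "T_tool_cam" (4x4, takes a point from camera to tool coordinates, whose origin is the TCP and whose axes are the tool frame's). Camera axes: x right, y down, z forward; pixel columns grow to the right and rows downward; lengths in m; the calibration is good to about 2 mm. A picture is of the moment at which its call begins: read the wrist's pose just before it. There is no depth.
- manip.hand_in(): hands the job in, once; it reports no verdict.
The state is a dict: "time_s": time; "q": joint angles; "qd": joint speeds; "tau": joint torques, N m; "eef_pos": TCP position; "eef_rot": TCP orientation; "contact_force": force on the tool from outside, world axes, zero at the start; "ft_torque": the same for the moment, N m; "width": opening from 0.0 (shut) to 1.0 (fully open).
Only numpy, scipy, OpenCV 4.12 (cv2) and the standard library are available. Lean on these libraries where they do the work, as an engineer would, in place of code of your own. Each camera call takes 0.05 s, during which the arm holds its last target.

### The job

Three sample tubes are standing proud in the blue rack: with the fingertips, gently press their caps down until the black collar under each cap sits on the rack, first the light-blue one, then the yellow one, then the purple one. Do not pull any tube up, leave the red tube standing proud and the green tube as it is, and do not disturb the specimen cup or the stapler. Finish with the hand clear of everything.

Things in the scene. Friction and masses are not known exactly. Their poses are not given: they have to be found in the camera images.
- rack: fixed blue plastic tube rack, 120 mm (its x) by 245 mm (its y) and 75 mm high; origin at the centre of its underside, on the steel bench. It is fixed for the run and cannot be pushed away. Its top deck (75 mm above the bench) is dotted with dark 17.6 mm holes at 22 mm pitch. Five capped tubes stand in five of the holes, in any arrangement; the nearest neighbours' axes are 62 mm apart.
- tube_blue_top (a point): centre of the flat top of the light-blue cap of a sample tube: cap 19 mm in diameter and 20 mm tall, on an upright 16 mm glass tube and carried by a 10 mm thick soft black collar of the same width under it. Under a push the cap gives on its collar, about 1.8 N per mm and up to 9 mm, and springs back when let go. Cap top (let go) is 105 mm above the bench when the tube is home.
- tube_blue (a joint): how far (m) the tube with the light-blue cap stands proud: gap between the black collar under its cap and the rack's deck. 0 = home, collar resting on the deck (stop); 0.012 to 0.020 at the start. The tube slides only straight up and down, against a steady friction of about 2 N, and stays where it is left; it could be drawn upwards.
- tube_yellow_top (a point): centre of the flat top of the yellow cap of a sample tube: cap 19 mm in diameter and 20 mm tall, on an upright 16 mm glass tube and carried by a 10 mm thick soft black collar of the same width under it. Under a push the cap gives on its collar, about 1.8 N per mm and up to 9 mm, and springs back when let go. Cap top (let go) is 105 mm above the bench when the tube is home.
- tube_yellow (a joint): how far (m) the tube with the yellow cap stands proud: gap between the black collar under its cap and the rack's deck. 0 = home, collar resting on the deck (stop); 0.012 to 0.020 at the start. The tube slides only straight up and down, against a steady friction of about 2 N, and stays where it is left; it could be drawn upwards.
- tube_purple_top (a point): centre of the flat top of the purple cap of a sample tube: cap 19 mm in diameter and 20 mm tall, on an upright 16 mm glass tube and carried by a 10 mm thick soft black collar of the same width under it. Under a push the cap gives on its collar, about 1.8 N per mm and up to 9 mm, and springs back when let go. Cap top (let go) is 105 mm above the bench when the tube is home.
- tube_purple (a joint): how far (m) the tube with the purple cap stands proud: gap between the black collar under its cap and the rack's deck. 0 = home, collar resting on the deck (stop); 0.012 to 0.020 at the start. The tube slides only straight up and down, against a steady friction of about 2 N, and stays where it is left; it could be drawn upwards.
- tube_red_top (a point): centre of the flat top of the red cap of a sample tube: cap 19 mm in diameter and 20 mm tall, on an upright 16 mm glass tube and carried by a 10 mm thick soft black collar of the same width under it. Under a push the cap gives on its collar, about 1.8 N per mm and up to 9 mm, and springs back when let go. Cap top (let go) is 105 mm above the bench when the tube is home. This tube stands proud on purpose and must be left so.
- tube_red (a joint): how far (m) the tube with the red cap stands proud: gap between the black collar under its cap and the rack's deck. 0 = home, collar resting on the deck (stop); 0.012 to 0.020 at the start. The tube slides only straight up and down, against a steady friction of about 2 N, and stays where it is left; it could be drawn upwards.
- tube_green_top (a point): centre of the flat top of the green cap of a sample tube: cap 19 mm in diameter and 20 mm tall, on an upright 16 mm glass tube and carried by a 10 mm thick soft black collar of the same width under it. Under a push the cap gives on its collar, about 1.8 N per mm and up to 9 mm, and springs back when let go. Cap top (let go) is 105 mm above the bench when the tube is home. This tube is home already.
- tube_green (a joint): how far (m) the tube with the green cap stands proud: gap between the black collar under its cap and the rack's deck. 0 = home, collar resting on the deck (stop); 0 at the start. The tube slides only straight up and down, against a steady friction of about 2 N, and stays where it is left; it could be drawn upwards.
- cup: loose specimen cup standing on the bench, clear with an orange lid, 60 mm in diameter, 62 mm tall, about 90 g; origin at the centre of its underside. It stands on the robot's side of the rack.
- stapler: loose black stapler lying on the bench beside the rack, 135 mm long (its y), 36 mm wide, 44 mm high, about 220 g; origin at the centre of its underside.
Things that resemble listed ones, but are neither listed nor needed, are in the scene too. What is meant by the stapler is not orange, and is the smaller of those in its own colour. Of the things like the cup, leave any that is grey; of the rest the smaller one is meant.

How it is judged:
By the outcome, as a careful person would: the job done as asked, in the order asked, and still so for the second after the job is handed in, with the robot touching nothing.
It also fails if it takes over 51 s, if anything falls off the work surface, if the arm or the gripper's body presses on something with over 40 N, if the wrist force passes 120 N, or if a joint passes its speed limit or range.

## Working session

There is one attempt and no reset: what is moved stays moved. The work goes in short steps, Python scripts to look and compute and a tool call to move; the robot and the scene stay as the last step left them, time stands still between calls to the robot, and variables do not carry over. Pictures are saved under pics/ and viewed, and the job is handed in when it is done.

Besides the shell and the picture viewer there is one more tool, called after ">>>" by a JSON object that holds its "op" and its "data". send_rows: Moves the arm, as the interface text tells. Its arguments: {"type":"object","properties":{"series":{"type":"array"},"grip_force":{"type":"number"}},"required":["series"]}

```bash
mkdir -p pics
python3 - <<'E'
from workcell import manip
import cv2,pickle
s=manip.observe();print(s)
for n in("scene","top"):
    f=manip.grab_frame(n);pickle.dump(f,open(n+'.pkl','wb'))
    cv2.imwrite(f'pics/{n}0.png',f['img'][:,:,::-1]);print({k:v for k,v in f.items() if k!='img'})
E
```

```text
{'time_s': 0.0, 'q': array([-1.15497545,  0.46838826, -0.01159755,  1.60365756,  0.00599309,
        1.07137316, -0.05632929]), 'qd': array([ 0.00047079, -0.0017799 ,  0.00090624,  0.0010271 ,  0.00174504,
       -0.00080857,  0.00096062]), 'tau': array([-9.53930430e-04, -5.32378757e+01,  2.06794438e-02, -2.51301241e+01,
        1.13833920e-02,  7.65764562e-03, -1.41635098e-06]), 'eef_pos': array([0.28769074, 0.58223334, 0.23031707]), 'eef_rot': array([ 0.60099062,  0.37265381, -0.37368235, -0.60025071]), 'contact_force': array([-0.65941159,  0.24067235, -0.88979895]), 'ft_torque': array([ 0.05576924,  0.03023138, -0.06140664]), 'width': 1.0013973000080423}
{'vertical_fov': 54.40501331427763, 'cx': 318.4019364882295, 'cy': 245.26810358717577, 'D': array([-0.02911021,  0.        ,  0.        ,  0.        ,  0.        ]), 'R': array([[-0.75831412,  0.65188215, -0.00305991],
       [ 0.45199893,  0.52240228, -0.72304414],
       [-0.46974106, -0.54967766, -0.69079506]]), 't': array([ 0.42219268, -0.10636292,  1.07669718])}
{'vertical_fov': 51.58666870930354, 'cx': 318.59998521009595, 'cy': 239.70230102182907, 'D': array([0.01620739, 0.        , 0.        , 0.        , 0.        ]), 'R': array([[ 0.01073288, -0.9997917 , -0.01735979],
       [-0.9972967 , -0.00944081, -0.07287091],
       [ 0.07269184,  0.01809497, -0.99719029]]), 't': array([-0.07697333,  0.48510519,  0.99604344])}
```

View pics/scene0.png

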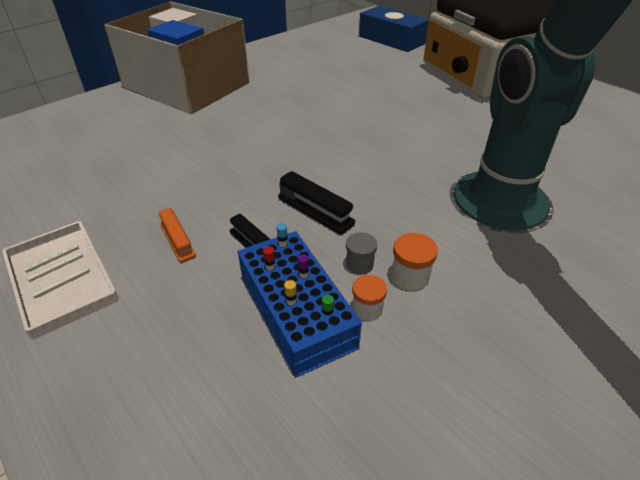

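View pics/top0.png

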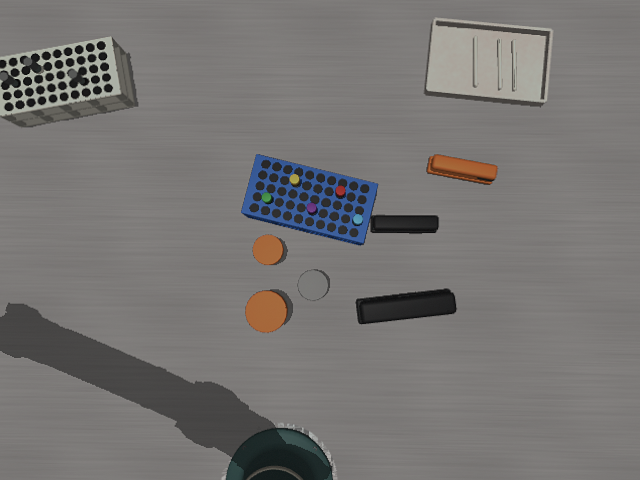

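```bash
python3 -c "
from scipy.spatial.transform import Rotation as R
print(R.from_quat([ 0.60099062,  0.37265381, -0.37368235, -0.60025071]).as_matrix().round(3))"
```

```text
[[ 0.443 -0.001 -0.897]
 [ 0.897 -0.002  0.443]
 [-0.002 -1.    -0.   ]]
```

```bash
cat > h.py <<'E'
import numpy as np,cv2,pickle
from scipy.spatial.transform import Rotation as Ro
def K(f):
    fl=240/np.tan(np.radians(f['vertical_fov'])/2); return np.array([[fl,0,f['cx']],[0,fl,f['cy']],[0,0,1]])
def ext(f,s=None):
    if 'R' in f: return np.array(f['R']),np.array(f['t'])
    T=np.eye(4);T[:3,:3]=Ro.from_quat(s['eef_rot']).as_matrix();T[:3,3]=s['eef_pos']
    W=np.linalg.inv(T@np.array(f['T_tool_cam']));return W[:3,:3],W[:3,3]
def ray(f,uv,s=None):
    R,t=ext(f,s);p=cv2.undistortPoints(np.array([[uv]],float),K(f),np.array(f['D']))[0,0]
    return -R.T@t, R.T@np.array([p[0],p[1],1])
def plane(f,uv,z,s=None):
    o,d=ray(f,uv,s);return o+d*(z-o[2])/d[2]
def proj(f,X,s=None):
    R,t=ext(f,s);return cv2.projectPoints(np.array(X,float).reshape(-1,1,3),cv2.Rodrigues(R)[0],t,K(f),np.array(f['D']))[0][:,0]
def tri(r1,r2):
    A=[];b=[]
    M=np.zeros((3,3));v=np.zeros(3)
    for o,d in(r1,r2):
        d=d/np.linalg.norm(d);P=np.eye(3)-np.outer(d,d);M+=P;v+=P@o
    X=np.linalg.solve(M,v);e=[np.linalg.norm((np.eye(3)-np.outer(d,d)/(d@d))@(X-o)) for o,d in(r1,r2)];return X,max(e)
HUE={'blue':(92,103),'yellow':(14,28),'purple':(128,155),'red':(172,184),'green':(50,75)}
def blobs(img,roi=None,smin=110,vmin=50):
    h=cv2.cvtColor(img,cv2.COLOR_RGB2HSV).astype(int);out={}
    for c,(a,b) in HUE.items():
        H=h[...,0].copy()
        if c=='red': H[H<5]+=180
        m=((H>=a)&(H<=b)&(h[...,1]>smin)&(h[...,2]>vmin)).astype(np.uint8)
        if roi: 
            k=np.zeros_like(m);x0,y0,x1,y1=roi;k[y0:y1,x0:x1]=1;m*=k
        n,l,st,ce=cv2.connectedComponentsWithStats(m)
        if n>1:
            i=1+np.argmax(st[1:,4]);out[c]=(ce[i],st[i],l==i)
    return out
E
python3 - <<'E'
from h import *
S=pickle.load(open('scene.pkl','rb'));T=pickle.load(open('top.pkl','rb'))
bs=blobs(S['img'],(230,210,370,380));bt=blobs(T['img'],(240,150,385,245))
for c in HUE:
    if c in bs and c in bt:
        X,e=tri(ray(S,bs[c][0]),ray(T,bt[c][0]))
        print(c,bs[c][0].round(1),bs[c][1],bt[c][0].round(1),bt[c][1],X.round(4),round(e,4),plane(T,bt[c][0],.115).round(4))
    else: print(c,c in bs,c in bt)
f=manip=None
from workcell import manip
f=manip.grab_frame('wrist');print(f['T_tool_cam'],f['vertical_fov'],f['D'])
cv2.imwrite('pics/w0.png',f['img'][:,:,::-1])
E
```

```text
blue [281.5 230.2] [277 223  10  15 118] [357.5 219. ] [353 214  10  11  87] [ 0.5184 -0.1456  0.109 ] 0.0001 [ 0.5176 -0.1451  0.115 ]
yellow [290.  287.7] [283 279  14  18 185] [294.4 179. ] [290 174  10  11  83] [ 0.5921 -0.0273  0.1107] 0.0001 [ 0.5914 -0.0277  0.115 ]
purple [302.9 260.6] [298 254  11  16 130] [311.2 207.5] [307 203  10  10  81] [ 0.539  -0.0595  0.1114] 0.0002 [ 0.5383 -0.0595  0.115 ]
red [268.4 253.6] [262 246  13  16 151] [340.  190.2] [336 185   9  11  84] [ 0.5718 -0.1126  0.1095] 0.0002 [ 0.571  -0.1126  0.115 ]
green [327.4 302.3] [322 295  12  16 161] [266.2 197.2] [261 193  11  10  80] [0.5598 0.0262 0.0981] 0.0003 [0.5568 0.0243 0.115 ]
[[ 9.99998509e-01 -1.08160581e-03  1.34624068e-03  1.38750772e-03]
 [-1.60765208e-03 -2.98389647e-01  9.54442787e-01 -1.43109847e-01]
 [-6.30626581e-04 -9.54443528e-01 -2.98390941e-01  7.68968201e-02]
 [ 0.00000000e+00  0.00000000e+00  0.00000000e+00  1.00000000e+00]] 69.62382131417974 [-0.00957778  0.          0.          0.          0.        ]
```

>>> {"op": "send_rows", "data": {"series": [{"claw": -1,"tx": -2.0,"ty": 0,"tz": -1.9,"ax": 0,"ay": 0,"az": 0},{"claw": -1,"tx": -2.8,"ty": 0,"tz": -2.7,"ax": 0,"ay": 0,"az": 0},{"claw": -1,"tx": -2.8,"ty": 0,"tz": -2.7,"ax": 0,"ay": 0,"az": 0},{"claw": -1,"tx": -2.8,"ty": 0,"tz": -2.7,"ax": 0,"ay": 0,"az": 0},{"claw": -1,"tx": -2.8,"ty": 0,"tz": -2.7,"ax": 0,"ay": 0,"az": 0}], "grip_force": 20}}

```text
time_s: 0.65
eef_pos: [0.3435, 0.4065, 0.2311]
eef_rot: [0.601, 0.373, -0.373, -0.601]
contact_force: [0.1, -1.0, -0.7]
width: 0.146
```

>>> {"op": "send_rows", "data": {"series": [{"claw": -1,"tx": -2.8,"ty": 0,"tz": -2.7,"ax": 0,"ay": 0,"az": 0},{"claw": -1,"tx": -2.8,"ty": 0,"tz": -2.7,"ax": 0,"ay": 0,"az": 0},{"claw": -1,"tx": -2.8,"ty": 0,"tz": -2.7,"ax": 0,"ay": 0,"az": 0},{"claw": -1,"tx": -2.8,"ty": 0,"tz": -2.7,"ax": 0,"ay": 0,"az": 0},{"claw": -1,"tx": -2.8,"ty": 0,"tz": -2.7,"ax": 0,"ay": 0,"az": 0}]}}

```text
time_s: 1.15
eef_pos: [0.4025, 0.2212, 0.2313]
eef_rot: [-0.601, -0.373, 0.373, 0.601]
contact_force: [0.8, -0.2, 0.1]
width: 0.002
```

>>> {"op": "send_rows", "data": {"series": [{"claw": -1,"tx": -2.8,"ty": 0,"tz": -2.7,"ax": 0,"ay": 0,"az": 0},{"claw": -1,"tx": -2.8,"ty": 0,"tz": -2.7,"ax": 0,"ay": 0,"az": 0},{"claw": -1,"tx": -2.8,"ty": 0,"tz": -2.7,"ax": 0,"ay": 0,"az": 0},{"claw": -1,"tx": -2.8,"ty": 0,"tz": -2.7,"ax": 0,"ay": 0,"az": 0},{"claw": -1,"tx": -2.8,"ty": 0,"tz": -2.7,"ax": 0,"ay": 0,"az": 0}]}}

```text
time_s: 1.65
eef_pos: [0.4615, 0.036, 0.2314]
eef_rot: [-0.601, -0.373, 0.373, 0.601]
contact_force: [0.0, 0.1, 0.1]
width: 0.001
```

>>> {"op": "send_rows", "data": {"series": [{"claw": -1,"tx": -2.8,"ty": 0,"tz": -2.7,"ax": 0,"ay": 0,"az": 0},{"claw": -1,"tx": -2.8,"ty": 0.5,"tz": -2.7,"ax": 0,"ay": 0,"az": 0},{"claw": -1,"tx": -2.8,"ty": 1,"tz": -2.7,"ax": 0,"ay": 0,"az": 0},{"claw": -1,"tx": -2.8,"ty": 1.5,"tz": -2.7,"ax": 0,"ay": 0,"az": 0},{"claw": -1,"tx": -1.4,"ty": 1.5,"tz": -1.4,"ax": 0,"ay": 0,"az": 0}]}}

```text
time_s: 2.15
eef_pos: [0.5154, -0.1332, 0.186]
eef_rot: [0.602, 0.372, -0.372, -0.601]
contact_force: [-0.3, 0.8, 1.2]
width: -0.001
```

```bash
cat > look.py <<'E'
import sys
from h import *
from workcell import manip
s=manip.observe();f=manip.grab_frame('wrist')
cv2.imwrite(f'pics/{sys.argv[1]}.png',f['img'][:,:,::-1])
M=Ro.from_quat(s['eef_rot']).as_matrix();print(s['time_s'],s['eef_pos'].round(4),s['contact_force'].round(2),'q',s['q'].round(2));print(M.round(3))
for c,(ce,st,_) in blobs(f['img']).items(): print(c,ce.round(1),st,plane(f,ce,.115,s).round(4))
P={'blue':(.518,-.1455),'yellow':(.592,-.0275),'purple':(.5388,-.0595)}
for c,p in P.items(): print(c,'tool cm',(100*M.T@np.array([p[0]-s['eef_pos'][0],p[1]-s['eef_pos'][1],0])).round(2))
E
python3 look.py w1
```

```text
2.15 [ 0.5154 -0.1332  0.186 ] [-0.3   0.83  1.23] q [-0.15  0.33  0.41  1.96 -0.17  0.88  1.46]
[[ 0.446  0.001 -0.895]
 [ 0.895 -0.002  0.446]
 [-0.001 -1.    -0.002]]
blue [305.1 258.7] [291 241  29  36 817] [ 0.516  -0.1437  0.115 ]
yellow [488.9  65. ] [ 448   20   83   91 5853] [0.4585 0.0026 0.115 ]
purple [434.4 230.4] [417 213  36  35 907] [ 0.536  -0.0599  0.115 ]
red [380.1 301.1] [366 284  30  35 784] [ 0.567  -0.1118  0.115 ]
green [556.2 197.2] [ 534  182   44   32 1066] [0.5499 0.0168 0.115 ]
blue tool cm [-0.98  0.   -0.78]
yellow tool cm [ 1.288e+01 -1.000e-02 -2.140e+00]
purple tool cm [ 7.64 -0.01  1.19]
```

View pics/w1.png

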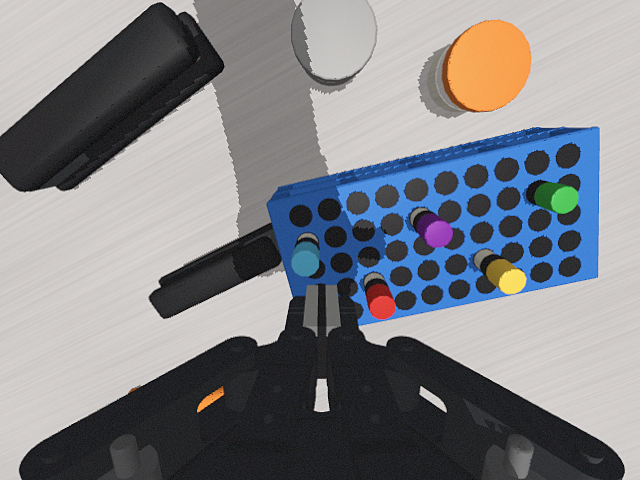

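>>> {"op": "send_rows", "data": {"series": [{"claw": -1,"tx": -0.5,"ty": 0.5,"tz": -0.4,"ax": 0,"ay": 0,"az": 0},{"claw": -1,"tx": -0.1,"ty": 1,"tz": 0,"ax": 0,"ay": 0,"az": 0},{"claw": -1,"tx": 0,"ty": 1,"tz": 0,"ax": 0,"ay": 0,"az": 0},{"claw": -1,"tx": 0,"ty": 0.5,"tz": 0,"ax": 0,"ay": 0,"az": 0},{"claw": -1,"tx": 0,"ty": 0,"tz": 0,"ax": 0,"ay": 0,"az": 0}]}}

```text
time_s: 2.7
eef_pos: [0.5153, -0.1355, 0.1555]
eef_rot: [-0.6, -0.373, 0.374, 0.601]
contact_force: [-0.8, 0.5, -0.2]
width: -0.002
```

```bash
python3 look.py w2
```

```text
2.7 [ 0.5153 -0.1355  0.1555] [-0.77  0.52 -0.19] q [-0.13  0.38  0.4   1.98 -0.2   0.82  1.49]
[[ 0.442 -0.002 -0.897]
 [ 0.897  0.001  0.442]
 [-0.    -1.     0.002]]
blue [305.5 274.1] [290 256  33  41 958] [ 0.5145 -0.1435  0.115 ]
yellow [515.5  56.3] [ 469    5   95  104 7558] [ 0.4581 -0.0011  0.115 ]
purple [454.5 244.4] [ 433  225   44   39 1249] [ 0.5355 -0.0602  0.115 ]
red [390.6 321.8] [375 303  35  40 972] [ 0.5652 -0.1116  0.115 ]
green [592.4 206.8] [ 565  189   54   37 1477] [0.5486 0.0151 0.115 ]
blue tool cm [-0.78 -0.   -0.68]
yellow tool cm [ 1.308e+01 -1.000e-02 -2.110e+00]
purple tool cm [7.86 0.   1.25]
```

View pics/w2.png

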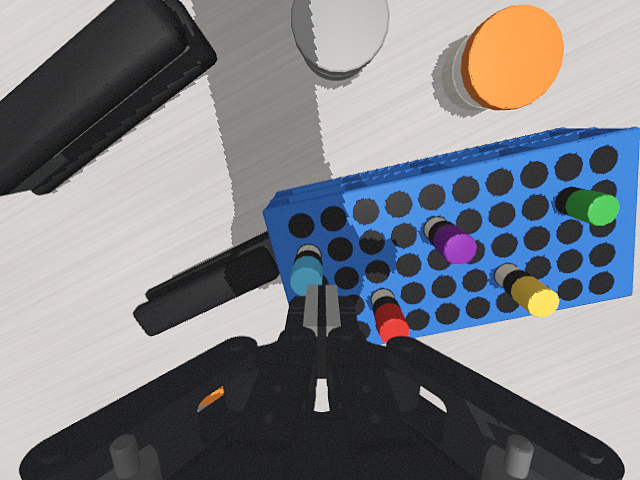

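Run:
```python
from h import *
from workcell import manip
im=cv2.imread('pics/w2.png');s=manip.observe();f=manip.grab_frame('wrist')
c=im[220:340,260:420];cv2.imwrite('pics/c2.png',cv2.resize(c,None,fx=5,fy=5,interpolation=0))
print(s['eef_pos'],'tcp px',proj(f,s['eef_pos'],s))
for uv in((306,282),(459,248),(395,329),(543,302)): print(uv,[plane(f,uv,z,s).round(4) for z in(.117,.123)])
```

```text
[ 0.51570795 -0.13585931  0.15605184] tcp px [[317.95428312 303.34717116]]
(306, 282) [array([ 0.519 , -0.1455,  0.117 ]), array([ 0.5166, -0.144 ,  0.123 ])]
(459, 248) [array([ 0.5385, -0.0593,  0.117 ]), array([ 0.5355, -0.0607,  0.123 ])]
(395, 329) [array([ 0.5705, -0.1114,  0.117 ]), array([ 0.5664, -0.1111,  0.123 ])]
(543, 302) [array([ 0.5927, -0.0259,  0.117 ]), array([ 0.5879, -0.0284,  0.123 ])]
```

View pics/c2.png

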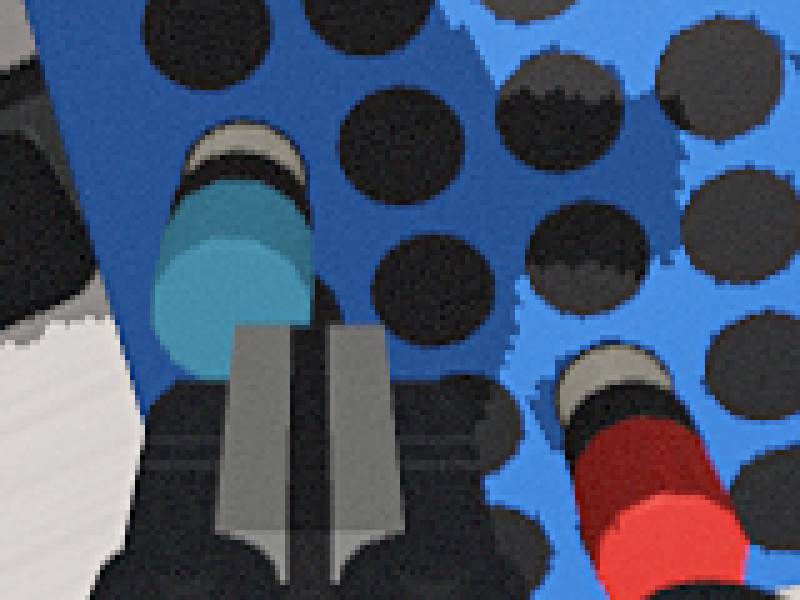

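>>> {"op": "send_rows", "data": {"series": [{"claw": -1,"tx": -0.4,"ty": 0,"tz": -0.3,"ax": 0,"ay": 0,"az": 0},{"claw": -1,"tx": -0.35,"ty": 0,"tz": -0.35,"ax": 0,"ay": 0,"az": 0},{"claw": -1,"tx": 0,"ty": 1,"tz": 0,"ax": 0,"ay": 0,"az": 0},{"claw": -1,"tx": 0,"ty": 1,"tz": 0,"ax": 0,"ay": 0,"az": 0},{"claw": -1,"tx": 0,"ty": 0,"tz": 0,"ax": 0,"ay": 0,"az": 0}]}}

```text
time_s: 3.3
eef_pos: [0.517, -0.1458, 0.1344]
eef_rot: [-0.6, -0.372, 0.374, 0.601]
contact_force: [0.6, 0.1, -0.2]
width: -0.003
```

```bash
python3 look.py w3
```

```text
3.3 [ 0.517  -0.1458  0.1344] [ 0.61  0.14 -0.2 ] q [-0.1   0.42  0.39  1.98 -0.22  0.79  1.52]
[[ 0.443 -0.004 -0.897]
 [ 0.897  0.001  0.443]
 [-0.001 -1.     0.003]]
blue [320.3 274. ] [303 259  37  37 837] [ 0.5118 -0.142   0.115 ]
yellow [551.2  43. ] [ 500    0  106   96 8295] [ 0.4604 -0.0075  0.115 ]
purple [487.5 246.1] [ 462  224   53   45 1675] [ 0.5353 -0.0606  0.115 ]
red [414.5 328.1] [395 311  41  39 922] [ 0.5625 -0.1106  0.115 ]
green [625.6 202.4] [608 185  32  39 969] [0.5437 0.0065 0.115 ]
blue tool cm [ 0.07 -0.   -0.08]
yellow tool cm [13.93 -0.02 -1.48]
purple tool cm [ 8.7  -0.    1.87]
```

View pics/w3.png

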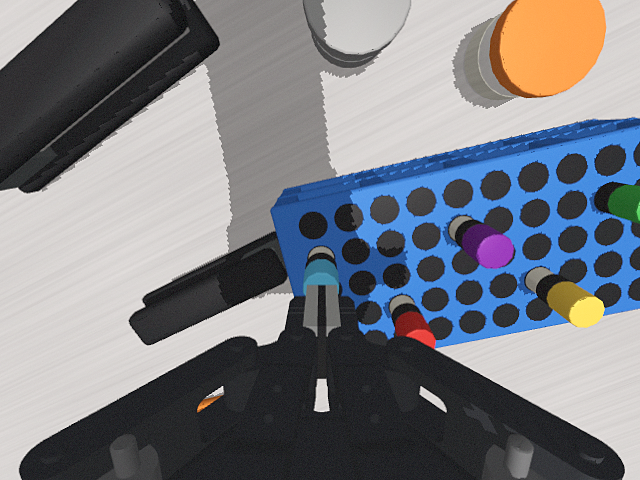

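>>> {"op": "send_rows", "data": {"series": [{"claw": -1,"tx": 0,"ty": 0.3,"tz": -0.05,"ax": 0,"ay": 0,"az": 0},{"claw": -1,"tx": 0,"ty": 0.3,"tz": 0,"ax": 0,"ay": 0,"az": 0},{"claw": -1,"tx": 0,"ty": 0.3,"tz": 0,"ax": 0,"ay": 0,"az": 0},{"claw": -1,"tx": 0,"ty": 0.2,"tz": 0,"ax": 0,"ay": 0,"az": 0},{"claw": -1,"tx": 0,"ty": 0.2,"tz": 0,"ax": 0,"ay": 0,"az": 0}]}}

```text
time_s: 3.85
eef_pos: [0.5188, -0.1464, 0.1232]
eef_rot: [0.601, 0.373, -0.373, -0.601]
contact_force: [0.7, 0.2, -0.6]
width: -0.0
```

>>> {"op": "send_rows", "data": {"series": [{"claw": -1,"tx": 0,"ty": 0.2,"tz": 0,"ax": 0,"ay": 0,"az": 0},{"claw": -1,"tx": 0,"ty": 0.2,"tz": 0,"ax": 0,"ay": 0,"az": 0},{"claw": -1,"tx": 0,"ty": 0.2,"tz": 0,"ax": 0,"ay": 0,"az": 0},{"claw": -1,"tx": 0,"ty": 0.2,"tz": 0,"ax": 0,"ay": 0,"az": 0},{"claw": -1,"tx": 0,"ty": 0,"tz": 0,"ax": 0,"ay": 0,"az": 0}]}}

```text
time_s: 4.35
eef_pos: [0.5189, -0.1464, 0.1152]
eef_rot: [0.601, 0.373, -0.373, -0.601]
contact_force: [-0.3, -0.0, 1.7]
width: 0.001
```

>>> {"op": "send_rows", "data": {"series": [{"claw": -1,"tx": 0,"ty": 0.2,"tz": 0,"ax": 0,"ay": 0,"az": 0},{"claw": -1,"tx": 0,"ty": 0.2,"tz": 0,"ax": 0,"ay": 0,"az": 0},{"claw": -1,"tx": 0,"ty": 0.2,"tz": 0,"ax": 0,"ay": 0,"az": 0},{"claw": -1,"tx": 0,"ty": 0.2,"tz": 0,"ax": 0,"ay": 0,"az": 0},{"claw": -1,"tx": 0,"ty": 0.2,"tz": 0,"ax": 0,"ay": 0,"az": 0}]}}

```text
time_s: 4.85
eef_pos: [0.5189, -0.1465, 0.1052]
eef_rot: [0.601, 0.373, -0.373, -0.601]
contact_force: [0.1, -0.6, 2.2]
width: -0.001
```

>>> {"op": "send_rows", "data": {"series": [{"claw": -1,"tx": 0,"ty": 0.1,"tz": 0,"ax": 0,"ay": 0,"az": 0},{"claw": -1,"tx": 0,"ty": 0.1,"tz": 0,"ax": 0,"ay": 0,"az": 0},{"claw": -1,"tx": 0,"ty": 0.1,"tz": 0,"ax": 0,"ay": 0,"az": 0},{"claw": -1,"tx": 0,"ty": 0,"tz": 0,"ax": 0,"ay": 0,"az": 0},{"claw": -1,"tx": 0,"ty": 0,"tz": 0,"ax": 0,"ay": 0,"az": 0}]}}

```text
time_s: 5.35
eef_pos: [0.5189, -0.1465, 0.1025]
eef_rot: [0.601, 0.373, -0.373, -0.601]
contact_force: [-0.8, -0.3, 4.1]
width: -0.003
```

>>> {"op": "send_rows", "data": {"series": [{"claw": -1,"tx": 0,"ty": 0.1,"tz": 0,"ax": 0,"ay": 0,"az": 0},{"claw": -1,"tx": 0,"ty": 0.1,"tz": 0,"ax": 0,"ay": 0,"az": 0},{"claw": -1,"tx": 0,"ty": 0,"tz": 0,"ax": 0,"ay": 0,"az": 0},{"claw": -1,"tx": 0,"ty": 0,"tz": 0,"ax": 0,"ay": 0,"az": 0},{"claw": -1,"tx": 0,"ty": 0,"tz": 0,"ax": 0,"ay": 0,"az": 0}]}}

```text
time_s: 5.85
eef_pos: [0.5189, -0.1465, 0.1008]
eef_rot: [0.601, 0.373, -0.373, -0.601]
contact_force: [-2.2, 0.6, 7.6]
width: 0.003
```

>>> {"op": "send_rows", "data": {"series": [{"claw": -1,"tx": 0,"ty": -0.1,"tz": 0,"ax": 0,"ay": 0,"az": 0},{"claw": -1,"tx": 0,"ty": -0.2,"tz": 0,"ax": 0,"ay": 0,"az": 0},{"claw": -1,"tx": 0,"ty": -0.3,"tz": 0,"ax": 0,"ay": 0,"az": 0},{"claw": -1,"tx": 0,"ty": -0.4,"tz": 0,"ax": 0,"ay": 0,"az": 0},{"claw": -1,"tx": 0,"ty": -1,"tz": 0,"ax": 0,"ay": 0,"az": 0}]}}

```text
time_s: 6.35
eef_pos: [0.5179, -0.1462, 0.1198]
eef_rot: [-0.6, -0.373, 0.374, 0.601]
contact_force: [-0.1, 1.2, 0.1]
width: 0.002
```

>>> {"op": "send_rows", "data": {"series": [{"claw": -1,"tx": 0,"ty": -2,"tz": 0,"ax": 0,"ay": 0,"az": 0},{"claw": -1,"tx": 0,"ty": -2,"tz": 0,"ax": 0,"ay": 0,"az": 0},{"claw": -1,"tx": 0,"ty": -1,"tz": 0,"ax": 0,"ay": 0,"az": 0},{"claw": -1,"tx": 2,"ty": 0,"tz": 0,"ax": 0,"ay": 0,"az": 0},{"claw": -1,"tx": 2,"ty": 0,"tz": 0,"ax": 0,"ay": 0,"az": 0}]}}

```text
time_s: 6.85
eef_pos: [0.5367, -0.1107, 0.171]
eef_rot: [0.601, 0.373, -0.372, -0.601]
contact_force: [-0.5, 0.2, -0.5]
width: 0.004
```

```bash
python3 look.py w4
```

```text
6.85 [ 0.5367 -0.1107  0.171 ] [-0.49  0.22 -0.46] q [-0.18  0.38  0.39  1.93 -0.19  0.87  1.43]
[[ 0.444  0.001 -0.896]
 [ 0.896  0.     0.444]
 [ 0.    -1.    -0.001]]
blue [260.4 246.6] [245 229  32  36 849] [ 0.5133 -0.1387  0.115 ]
yellow [456.1  46.6] [ 412    0   89   96 6823] [0.4629 0.0057 0.115 ]
purple [395.  223.4] [377 205  37  37 982] [ 0.5363 -0.0595  0.115 ]
red [343.3 289.2] [331 281  23  20 236] [ 0.5616 -0.1056  0.115 ]
green [527.8 187.9] [ 505  172   46   34 1172] [0.551  0.0181 0.115 ]
blue tool cm [-3.95 -0.    0.12]
yellow tool cm [ 9.91  0.01 -1.26]
purple tool cm [4.68 0.   2.08]
```

View pics/w4.png

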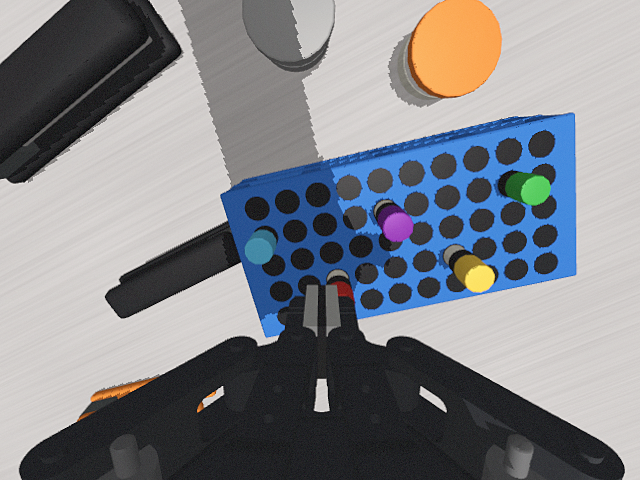

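>>> {"op": "send_rows", "data": {"series": [{"claw": -1,"tx": 2.4,"ty": 0,"tz": -0.3,"ax": 0,"ay": 0,"az": 0},{"claw": -1,"tx": 2.4,"ty": 0,"tz": -0.3,"ax": 0,"ay": 0,"az": 0},{"claw": -1,"tx": 2.4,"ty": 0,"tz": -0.3,"ax": 0,"ay": 0,"az": 0},{"claw": -1,"tx": 2.2,"ty": 0,"tz": -0.3,"ax": 0,"ay": 0,"az": 0},{"claw": -1,"tx": 0,"ty": 0,"tz": 0,"ax": 0,"ay": 0,"az": 0}]}}

```text
time_s: 7.4
eef_pos: [0.59, -0.0282, 0.1699]
eef_rot: [-0.599, -0.375, 0.374, 0.6]
contact_force: [0.1, 0.4, -0.2]
width: -0.005
```

```bash
python3 look.py w5
```

```text
7.4 [ 0.59   -0.0282  0.1699] [ 0.07  0.35 -0.24] q [-0.29  0.45  0.36  1.83 -0.2   0.9   1.28]
[[ 0.438  0.    -0.899]
 [ 0.899  0.001  0.438]
 [ 0.001 -1.     0.   ]]
blue [110.  229.8] [  88  213   46   35 1127] [ 0.5176 -0.1317  0.115 ]
yellow [308.9  34.6] [ 264    0   90   78 5924] [0.4774 0.0216 0.115 ]
purple [234.  205.5] [ 216  188   37   36 1021] [ 0.5375 -0.0574  0.115 ]
red [189.  284.7] [ 170  266   39   39 1056] [ 0.569  -0.1086  0.115 ]
green [376.1 171.6] [359 155  35  33 765] [0.556 0.025 0.115]
blue tool cm [-13.7   -0.02   1.33]
yellow tool cm [ 0.15  0.   -0.15]
purple tool cm [-5.06 -0.    3.23]
```

View pics/w5.png

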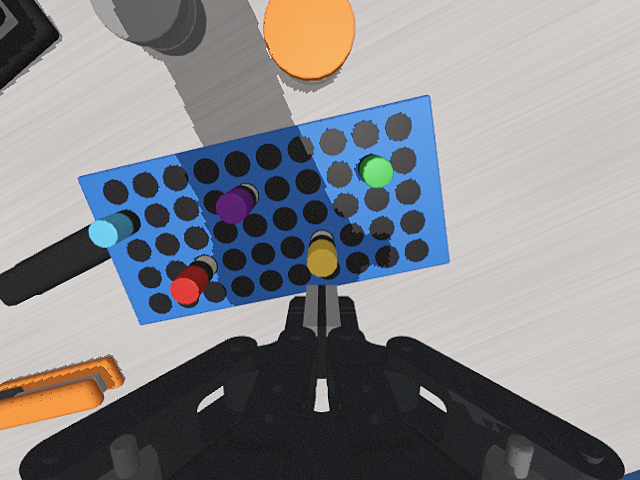

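>>> {"op": "send_rows", "data": {"series": [{"claw": -1,"tx": 0.05,"ty": 0.6,"tz": -0.1,"ax": 0,"ay": 0,"az": 0},{"claw": -1,"tx": 0,"ty": 1.2,"tz": 0,"ax": 0,"ay": 0,"az": 0},{"claw": -1,"tx": 0,"ty": 1.2,"tz": 0,"ax": 0,"ay": 0,"az": 0},{"claw": -1,"tx": 0,"ty": 0.8,"tz": 0,"ax": 0,"ay": 0,"az": 0},{"claw": -1,"tx": 0,"ty": 0.4,"tz": 0,"ax": 0,"ay": 0,"az": 0}]}}

```text
time_s: 7.95
eef_pos: [0.5891, -0.032, 0.1267]
eef_rot: [-0.6, -0.372, 0.374, 0.601]
contact_force: [0.3, -0.6, 0.8]
width: 0.004
```

>>> {"op": "send_rows", "data": {"series": [{"claw": -1,"tx": 0,"ty": 0.2,"tz": 0,"ax": 0,"ay": 0,"az": 0},{"claw": -1,"tx": 0,"ty": 0.2,"tz": 0,"ax": 0,"ay": 0,"az": 0},{"claw": -1,"tx": 0,"ty": 0.2,"tz": 0,"ax": 0,"ay": 0,"az": 0},{"claw": -1,"tx": 0,"ty": 0.2,"tz": 0,"ax": 0,"ay": 0,"az": 0},{"claw": -1,"tx": 0,"ty": 0.2,"tz": 0,"ax": 0,"ay": 0,"az": 0}]}}

```text
time_s: 8.45
eef_pos: [0.5902, -0.0316, 0.1184]
eef_rot: [0.601, 0.373, -0.373, -0.601]
contact_force: [0.0, -0.2, 1.2]
width: -0.001
```

>>> {"op": "send_rows", "data": {"series": [{"claw": -1,"tx": 0,"ty": 0.2,"tz": 0,"ax": 0,"ay": 0,"az": 0},{"claw": -1,"tx": 0,"ty": 0.2,"tz": 0,"ax": 0,"ay": 0,"az": 0},{"claw": -1,"tx": 0,"ty": 0.2,"tz": 0,"ax": 0,"ay": 0,"az": 0},{"claw": -1,"tx": 0,"ty": 0.2,"tz": 0,"ax": 0,"ay": 0,"az": 0},{"claw": -1,"tx": 0,"ty": 0.1,"tz": 0,"ax": 0,"ay": 0,"az": 0}]}}

```text
time_s: 8.95
eef_pos: [0.5902, -0.0315, 0.1092]
eef_rot: [0.601, 0.373, -0.373, -0.601]
contact_force: [-1.1, 0.7, 2.0]
width: 0.001
```

>>> {"op": "send_rows", "data": {"series": [{"claw": -1,"tx": 0,"ty": 0.2,"tz": 0,"ax": 0,"ay": 0,"az": 0},{"claw": -1,"tx": 0,"ty": 0.2,"tz": 0,"ax": 0,"ay": 0,"az": 0},{"claw": -1,"tx": 0,"ty": 0.15,"tz": 0,"ax": 0,"ay": 0,"az": 0},{"claw": -1,"tx": 0,"ty": 0.1,"tz": 0,"ax": 0,"ay": 0,"az": 0},{"claw": -1,"tx": 0,"ty": 0,"tz": 0,"ax": 0,"ay": 0,"az": 0}]}}

```text
time_s: 9.45
eef_pos: [0.5902, -0.0316, 0.103]
eef_rot: [0.601, 0.373, -0.373, -0.601]
contact_force: [-0.4, -0.1, 3.9]
width: -0.003
```

>>> {"op": "send_rows", "data": {"series": [{"claw": -1,"tx": 0,"ty": 0.1,"tz": 0,"ax": 0,"ay": 0,"az": 0},{"claw": -1,"tx": 0,"ty": 0.1,"tz": 0,"ax": 0,"ay": 0,"az": 0},{"claw": -1,"tx": 0,"ty": 0,"tz": 0,"ax": 0,"ay": 0,"az": 0},{"claw": -1,"tx": 0,"ty": 0,"tz": 0,"ax": 0,"ay": 0,"az": 0},{"claw": -1,"tx": 0,"ty": 0,"tz": 0,"ax": 0,"ay": 0,"az": 0}]}}

```text
time_s: 9.95
eef_pos: [0.5902, -0.0315, 0.1013]
eef_rot: [0.601, 0.373, -0.373, -0.601]
contact_force: [-1.3, 0.1, 6.7]
width: -0.003
```

>>> {"op": "send_rows", "data": {"series": [{"claw": -1,"tx": 0,"ty": -0.1,"tz": 0,"ax": 0,"ay": 0,"az": 0},{"claw": -1,"tx": 0,"ty": -0.2,"tz": 0,"ax": 0,"ay": 0,"az": 0},{"claw": -1,"tx": 0,"ty": -0.3,"tz": 0,"ax": 0,"ay": 0,"az": 0},{"claw": -1,"tx": 0,"ty": -0.4,"tz": 0,"ax": 0,"ay": 0,"az": 0},{"claw": -1,"tx": 0,"ty": -1,"tz": 0,"ax": 0,"ay": 0,"az": 0}]}}

```text
time_s: 10.45
eef_pos: [0.589, -0.0316, 0.1202]
eef_rot: [-0.6, -0.372, 0.374, 0.601]
contact_force: [0.1, 0.5, -0.4]
width: 0.002
```

>>> {"op": "send_rows", "data": {"series": [{"claw": -1,"tx": 0,"ty": -2,"tz": 0,"ax": 0,"ay": 0,"az": 0},{"claw": -1,"tx": 0,"ty": -2,"tz": 0,"ax": 0,"ay": 0,"az": 0},{"claw": -1,"tx": -0.8,"ty": -1,"tz": 0.4,"ax": 0,"ay": 0,"az": 0},{"claw": -1,"tx": -2,"ty": 0,"tz": 1.5,"ax": 0,"ay": 0,"az": 0},{"claw": -1,"tx": -2,"ty": 0,"tz": 1.5,"ax": 0,"ay": 0,"az": 0}]}}

```text
time_s: 10.95
eef_pos: [0.5372, -0.0602, 0.1711]
eef_rot: [0.601, 0.373, -0.373, -0.6]
contact_force: [0.5, 0.3, -0.6]
width: 0.001
```

>>> {"op": "send_rows", "data": {"series": [{"claw": -1,"tx": 0,"ty": 0,"tz": 0,"ax": 0,"ay": 0,"az": 0},{"claw": -1,"tx": 0,"ty": 0,"tz": 0,"ax": 0,"ay": 0,"az": 0},{"claw": -1,"tx": 0,"ty": 0,"tz": 0,"ax": 0,"ay": 0,"az": 0},{"claw": -1,"tx": 0,"ty": 0,"tz": 0,"ax": 0,"ay": 0,"az": 0},{"claw": -1,"tx": 0,"ty": 0,"tz": 0,"ax": 0,"ay": 0,"az": 0}]}}

```text
time_s: 11.45
eef_pos: [0.5387, -0.0592, 0.1706]
eef_rot: [0.6, 0.373, -0.373, -0.6]
contact_force: [-0.3, -0.7, 0.2]
width: 0.003
```

```bash
python3 look.py w6
```

```text
11.45 [ 0.5387 -0.0592  0.1706] [-0.31 -0.72  0.17] q [-0.26  0.37  0.38  1.94 -0.18  0.86  1.33]
[[ 0.442 -0.    -0.897]
 [ 0.897 -0.     0.442]
 [-0.    -1.     0.   ]]
blue [193.  275.7] [175 258  37  36 916] [ 0.5133 -0.1345  0.115 ]
yellow [383.5  81.2] [ 341   35   86   94 6355] [0.4632 0.0166 0.115 ]
purple [318.5 255.9] [304 237  30  38 926] [ 0.5363 -0.0582  0.115 ]
red [269.  326.7] [254 309  31  37 847] [ 0.5663 -0.1094  0.115 ]
green [450.6 220.9] [432 204  38  35 961] [0.5513 0.0222 0.115 ]
blue tool cm [-8.65  0.   -1.96]
yellow tool cm [ 5.21 -0.   -3.38]
purple tool cm [-0.02  0.   -0.02]
```

View pics/w6.png

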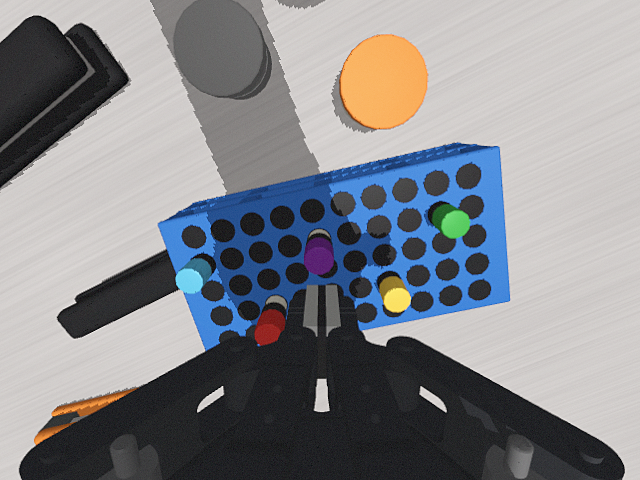

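>>> {"op": "send_rows", "data": {"series": [{"claw": -1,"tx": 0,"ty": 0.6,"tz": 0,"ax": 0,"ay": 0,"az": 0},{"claw": -1,"tx": 0,"ty": 1.2,"tz": 0,"ax": 0,"ay": 0,"az": 0},{"claw": -1,"tx": 0,"ty": 1.2,"tz": 0,"ax": 0,"ay": 0,"az": 0},{"claw": -1,"tx": 0,"ty": 0.8,"tz": 0,"ax": 0,"ay": 0,"az": 0},{"claw": -1,"tx": 0,"ty": 0.4,"tz": 0,"ax": 0,"ay": 0,"az": 0}]}}

```text
time_s: 12.0
eef_pos: [0.5375, -0.0596, 0.1272]
eef_rot: [-0.6, -0.372, 0.374, 0.601]
contact_force: [0.1, 0.1, 0.1]
width: -0.001
```

>>> {"op": "send_rows", "data": {"series": [{"claw": -1,"tx": 0,"ty": 0.2,"tz": 0,"ax": 0,"ay": 0,"az": 0},{"claw": -1,"tx": 0,"ty": 0.2,"tz": 0,"ax": 0,"ay": 0,"az": 0},{"claw": -1,"tx": 0,"ty": 0.2,"tz": 0,"ax": 0,"ay": 0,"az": 0},{"claw": -1,"tx": 0,"ty": 0.2,"tz": 0,"ax": 0,"ay": 0,"az": 0},{"claw": -1,"tx": 0,"ty": 0.2,"tz": 0,"ax": 0,"ay": 0,"az": 0}]}}

```text
time_s: 12.5
eef_pos: [0.5385, -0.0595, 0.1189]
eef_rot: [0.601, 0.373, -0.373, -0.601]
contact_force: [-0.6, -0.1, -0.4]
width: -0.0
```

>>> {"op": "send_rows", "data": {"series": [{"claw": -1,"tx": 0,"ty": 0.2,"tz": 0,"ax": 0,"ay": 0,"az": 0},{"claw": -1,"tx": 0,"ty": 0.2,"tz": 0,"ax": 0,"ay": 0,"az": 0},{"claw": -1,"tx": 0,"ty": 0.2,"tz": 0,"ax": 0,"ay": 0,"az": 0},{"claw": -1,"tx": 0,"ty": 0.2,"tz": 0,"ax": 0,"ay": 0,"az": 0},{"claw": -1,"tx": 0,"ty": 0.1,"tz": 0,"ax": 0,"ay": 0,"az": 0}]}}

```text
time_s: 13.0
eef_pos: [0.5384, -0.0596, 0.1097]
eef_rot: [0.601, 0.373, -0.373, -0.601]
contact_force: [-0.3, -0.2, 1.1]
width: -0.0
```

>>> {"op": "send_rows", "data": {"series": [{"claw": -1,"tx": 0,"ty": 0.2,"tz": 0,"ax": 0,"ay": 0,"az": 0},{"claw": -1,"tx": 0,"ty": 0.2,"tz": 0,"ax": 0,"ay": 0,"az": 0},{"claw": -1,"tx": 0,"ty": 0.15,"tz": 0,"ax": 0,"ay": 0,"az": 0},{"claw": -1,"tx": 0,"ty": 0.1,"tz": 0,"ax": 0,"ay": 0,"az": 0},{"claw": -1,"tx": 0,"ty": 0,"tz": 0,"ax": 0,"ay": 0,"az": 0}]}}

```text
time_s: 13.5
eef_pos: [0.5384, -0.0596, 0.1033]
eef_rot: [0.601, 0.373, -0.373, -0.601]
contact_force: [-0.0, 0.2, 3.9]
width: -0.003
```

>>> {"op": "send_rows", "data": {"series": [{"claw": -1,"tx": 0,"ty": 0.1,"tz": 0,"ax": 0,"ay": 0,"az": 0},{"claw": -1,"tx": 0,"ty": 0.15,"tz": 0,"ax": 0,"ay": 0,"az": 0},{"claw": -1,"tx": 0,"ty": 0,"tz": 0,"ax": 0,"ay": 0,"az": 0},{"claw": -1,"tx": 0,"ty": 0,"tz": 0,"ax": 0,"ay": 0,"az": 0},{"claw": -1,"tx": 0,"ty": 0,"tz": 0,"ax": 0,"ay": 0,"az": 0}]}}

```text
time_s: 14.0
eef_pos: [0.5384, -0.0596, 0.1012]
eef_rot: [0.601, 0.373, -0.373, -0.601]
contact_force: [-0.6, 1.0, 6.8]
width: 0.0
```

>>> {"op": "send_rows", "data": {"series": [{"claw": -1,"tx": 0,"ty": -0.1,"tz": 0,"ax": 0,"ay": 0,"az": 0},{"claw": -1,"tx": 0,"ty": -0.2,"tz": 0,"ax": 0,"ay": 0,"az": 0},{"claw": -1,"tx": 0,"ty": -0.3,"tz": 0,"ax": 0,"ay": 0,"az": 0},{"claw": -1,"tx": 0,"ty": -0.4,"tz": 0,"ax": 0,"ay": 0,"az": 0},{"claw": -1,"tx": 0,"ty": -1,"tz": 0,"ax": 0,"ay": 0,"az": 0}]}}

```text
time_s: 14.5
eef_pos: [0.5373, -0.0596, 0.1204]
eef_rot: [-0.6, -0.372, 0.374, 0.601]
contact_force: [0.2, 0.4, -0.7]
width: -0.001
```

>>> {"op": "send_rows", "data": {"series": [{"claw": -1,"tx": 0,"ty": -2,"tz": 0,"ax": 0,"ay": 0,"az": 0},{"claw": -1,"tx": 0,"ty": -2.5,"tz": 0,"ax": 0,"ay": 0,"az": 0},{"claw": -1,"tx": 0,"ty": -2.5,"tz": 0,"ax": 0,"ay": 0,"az": 0},{"claw": -1,"tx": 0,"ty": -2.5,"tz": 0,"ax": 0,"ay": 0,"az": 0},{"claw": -1,"tx": 1.5,"ty": -1.5,"tz": 1.5,"ax": 0,"ay": 0,"az": 0}]}}

```text
time_s: 15.0
eef_pos: [0.5326, -0.0423, 0.2335]
eef_rot: [0.603, 0.373, -0.371, -0.6]
contact_force: [0.5, 0.7, 0.5]
width: -0.002
```

>>> {"op": "send_rows", "data": {"series": [{"claw": -1,"tx": 2.5,"ty": 0,"tz": 2.5,"ax": 0,"ay": 0,"az": 0},{"claw": -1,"tx": 2.8,"ty": 0,"tz": 2.7,"ax": 0,"ay": 0,"az": 0},{"claw": -1,"tx": 2.8,"ty": 0,"tz": 2.7,"ax": 0,"ay": 0,"az": 0},{"claw": -1,"tx": 2.8,"ty": 0,"tz": 2.7,"ax": 0,"ay": 0,"az": 0},{"claw": -1,"tx": 2.8,"ty": 0,"tz": 2.7,"ax": 0,"ay": 0,"az": 0}]}}

```text
time_s: 15.5
eef_pos: [0.4723, 0.1435, 0.2315]
eef_rot: [0.601, 0.373, -0.373, -0.601]
contact_force: [1.0, -0.0, -0.1]
width: 0.003
```

>>> {"op": "send_rows", "data": {"series": [{"claw": -1,"tx": 2.8,"ty": 0,"tz": 2.7,"ax": 0,"ay": 0,"az": 0},{"claw": -1,"tx": 2.8,"ty": 0,"tz": 2.7,"ax": 0,"ay": 0,"az": 0},{"claw": -1,"tx": 2.8,"ty": 0,"tz": 2.7,"ax": 0,"ay": 0,"az": 0},{"claw": -1,"tx": 1.5,"ty": 0,"tz": 1.5,"ax": 0,"ay": 0,"az": 0},{"claw": -1,"tx": 0,"ty": 0,"tz": 0,"ax": 0,"ay": 0,"az": 0}]}}

```text
time_s: 16.0
eef_pos: [0.4291, 0.2769, 0.2312]
eef_rot: [-0.599, -0.375, 0.375, 0.6]
contact_force: [0.3, -0.4, 0.1]
width: 0.0
```

Run:
```python
from h import *
from workcell import manip
S=manip.grab_frame('scene');T=manip.grab_frame('top')
bs=blobs(S['img'],(230,210,370,380));bt=blobs(T['img'],(240,150,385,245))
for c in HUE:
    if c in bs and c in bt:
        X,e=tri(ray(S,bs[c][0]),ray(T,bt[c][0]));print(c,X.round(4),round(e,4))
    else: print(c,c in bs,c in bt)
for n,f in(('scene',S),('top',T)):
    cv2.imwrite(f'pics/{n}1.png',f['img'][:,:,::-1])
    d=cv2.absdiff(f['img'],pickle.load(open(n+'.pkl','rb'))['img']).max(2);cv2.imwrite(f'pics/d_{n}1.png',((d>40)*255).astype(np.uint8))
c=S['img'][200:380,220:400,::-1];cv2.imwrite('pics/c1.png',cv2.resize(c,None,fx=3.3,fy=3.3,interpolation=2))
print(manip.observe()['eef_pos'])
```

```text
blue [ 0.5183 -0.1454  0.0954] 0.0003
yellow [ 0.5921 -0.027   0.0969] 0.0002
purple [ 0.5392 -0.0592  0.0978] 0.0
red [ 0.5719 -0.1126  0.1094] 0.0002
green [0.5598 0.0263 0.0982] 0.0004
[0.43071151 0.27315647 0.23106186]
```

View pics/top1.png

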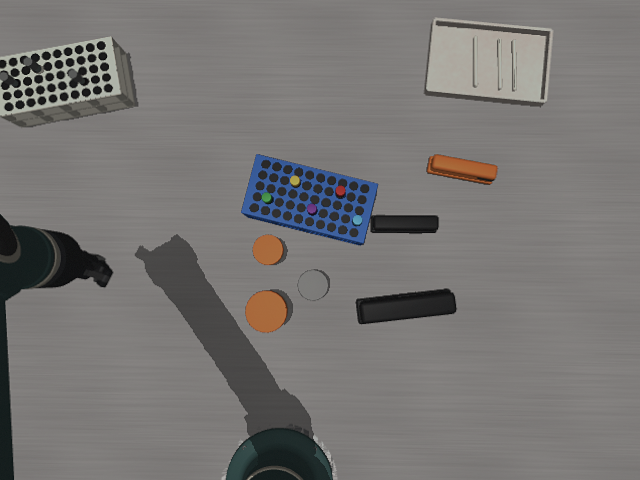

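View pics/d_top1.png

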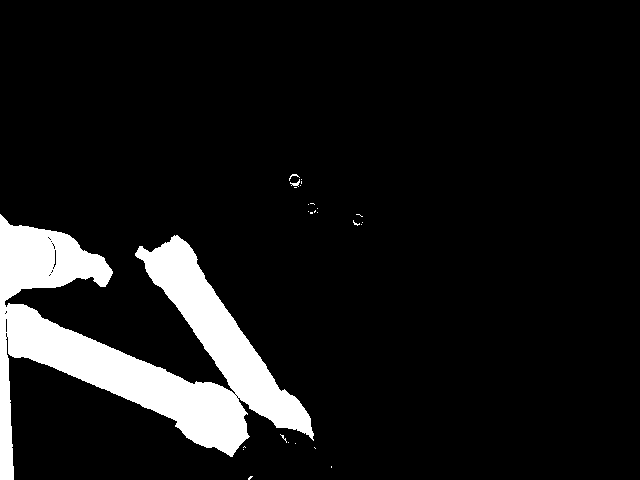

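View pics/c1.png

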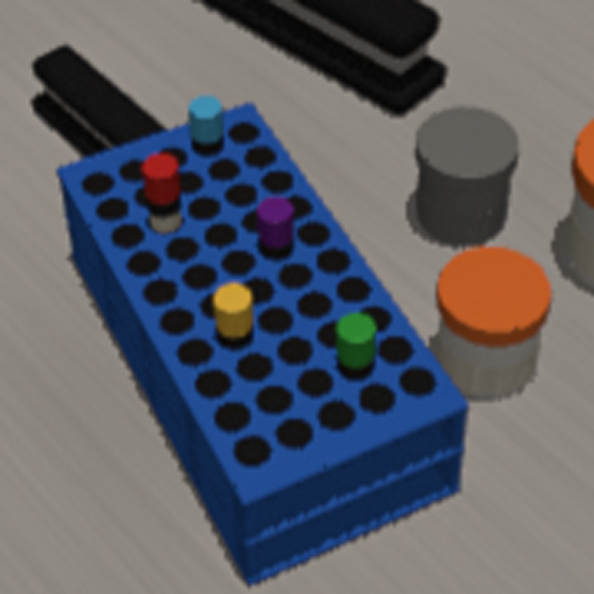

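```bash
python3 -c "
from workcell import manip
print(manip.hand_in())"
```

```text
the job is handed in; nothing more can be done
None
```

I pressed the light-blue, yellow and purple caps down in that order with the closed fingertips. The job was handed in at about 16 s, with the hand clear to the robot's left.

- **Pressing:** each tube slid at about 1 to 2 N. At the end of travel the force rose to about 7 N with the fingertips at 101 mm. That matches a collar resting on the deck, compressed about 4 mm, at 1.8 N per mm.
- **Heights:** triangulating both fixed cameras before and after shows the three caps about 13.6 to 13.8 mm lower. Red (109 mm) and green (98 mm) have not moved. These are blob-centre heights, not cap tops.
- **Looking at it:** no glass shows under the three pressed caps, and red still stands proud. The top-view difference picture shows changes only at the three caps, the arm and its shadow. The cup and stapler have not moved.
- **Small disagreements:**
  - The yellow press was about 4 mm off the cap's centre, but it still went home.
  - The blue cap's measured height is about 2 mm below the other pressed caps. That is within the camera calibration, and its force reading was normal.

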